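# Set the stoves' air doors by what stands on them

## Robot

A 7-joint arm with a two-finger parallel gripper is mounted at the origin on the work surface. World frame = base frame: x ahead of the robot, y to its left, z up, the work surface at z = 0. Lengths are in m, angles in rad, forces in N, time in s.
With the tool pointing down it reaches from about 0.425 to 0.8 m from the base axis. Payload 8.3 kg.
Tool frame: the origin (TCP) lies midway between the tips of the shut fingers; the grasp point (between the pads) lies 19 mm behind it; z points along the fingers, y is the line along which they close (so a half turn about z gives the same grasp; the last joint's range is limited). The gripper opens to 85 mm and grips with 20 to 120 N. Pads are 22 mm wide; open, the fingers measure 114 mm over their backs; the gripper's body (76 mm by 85 mm) begins 54 mm behind the grasp point. The pads swing forward as they close: fully open they stand 13 mm farther back than shut.
Start: joints at [-1.359, 0.383, 0.016, 1.37, -0.006, 1.388, -0.046], TCP at [0.17, 0.602, 0.231] pointing down, gripper open.
Joint ranges: [-2.95, 2.95], [-0.25, 2.06], [-1.52, 1.56], [0.18, 2.33], [-1.44, 4.58], [0.02, 2.06], [-3.01, 3.01]. Speed limits (rad/s): [2.39, 2.39, 3.01, 3.01, 3.14, 3.14, 3.14].

## Interface

Orientations are given as a 3x3 rotation matrix whose columns are the frame's x, y, z axes.
In Python, from workcell import * gives the robot as it stands. Calls block until the motion is done:
- move_pose(position, orientation): joint-space move of the TCP to a pose.
- line_to(position, rotation=None, feed=0.15): straight line of the TCP; rotation=None keeps the orientation; feed is the mean speed in m/s.
- move_j(angles): joint-space move.
- move_gripper(opening, f_grip=None): finger opening in m; f_grip is the grip in N (None keeps the last); returns when the fingers have stopped.
- wait(seconds).
- ik(position, orientation): joint angles nearest the present ones, or None.
- get_obs(): the state.
- get_image(name): name is "scene" or "side" or "wrist"; returns a dict with "color" (384x512x3 uint8, red, green, blue), "mtx" (3x3 intrinsics, pixels), "k1" (the pictures are not rectified: a ray, as slopes to the right and down, at radius r is drawn at 1 + k1 r^2 times it, then the intrinsics apply), "pose" (4x4, takes a point from camera to world coordinates); the wrist camera has in their place "hand_eye" (4x4, takes a point from camera to tool coordinates, whose origin is the TCP and whose axes are the flange's). Camera axes: x right, y up, looking along -z (the intrinsics and any distortion apply to the point x, -y, -z); pixel columns grow to the right and rows downward; lengths in m; the calibration is good to about 2 mm. A picture is of the moment at which its call begins: read the wrist's pose just before it. There is no depth.
A pose or a line that the arm cannot do raises PlanningError and nothing moves.
- close_job(): hands the job in; it is judged then, once.
The state is a dict: "time_s": time; "joint_pos": joint angles; "qvel": joint speeds; "effort": joint torques, N m; "tool_pos": TCP position; "tool_rot": TCP orientation; "contact_force": force on the tool from outside, world axes, zero at the start; "ft_torque": the same for the moment, N m; "width": finger opening in m; "finger_force": force on a finger pad.
Only numpy, scipy, OpenCV 4.12 (cv2) and the standard library are available. Lean on these libraries where they do the work, as an engineer would, in place of code of your own. Each camera call takes 0.05 s, during which the arm holds its last target. There are 200 camera calls.

## Task

See which charcoal stove carries the tall lidded pot: first slide that stove's air door fully open, then slide the air door of the other stove, with the low pan, fully shut. Push each door by its rod without gripping, right against its end stop, and finish with a firm press of about 10 N against the stop (never more than 30 N) without shoving the stove along. Leave the pot, its lid, the pan and everything else on the step where they are.

Things in the scene. Friction and masses are not known exactly. Their poses are not given: they have to be found in the camera images.
- left_stove: The left-hand (+y) charcoal stove, loose, dark steel, 5 kg, hourglass, 250 mm across its overhanging bowl, 180 mm high, pot rests to 200 mm. Origin under its centre; x away from the robot, y left, z up. On its front an air box (face at x = -115 mm, 150 mm wide, 66 mm high) holds the sliding air door between end stops. Reach the rod with the tool leaning back about 15 degrees.
- left_door: That stove's air door: steel plate 62 mm wide, 48 mm high, origin at its centre, axes as the stove's. Slides along stove y (3 N friction, stays put) between rail stops 60 mm apart; the rail sits up to 7 mm left or right of centre, different on each stove, so feel for the stop. Left stop, centre at y = +23 to +37 mm: shut; right stop, -23 to -37 mm: open.
- left_rod (a point): Point on the axis of the door's rod, 52 mm in front of the plate. The rod is steel, 12 mm thick, level, sticks 65 mm (plus its round end) out of the plate towards the robot, axis 45 mm above the concrete; it moves with the door.
- left_front (a point): Point fixed on that stove: middle of the air box's front face, 36 mm above the concrete.
- right_stove: The right-hand (-y) charcoal stove, loose, dark steel, 5 kg, hourglass, 250 mm across its overhanging bowl, 180 mm high, pot rests to 200 mm. Origin under its centre; x away from the robot, y left, z up. On its front an air box (face at x = -115 mm, 150 mm wide, 66 mm high) holds the sliding air door between end stops. Reach the rod with the tool leaning back about 15 degrees.
- right_door: That stove's air door: steel plate 62 mm wide, 48 mm high, origin at its centre, axes as the stove's. Slides along stove y (3 N friction, stays put) between rail stops 60 mm apart; the rail sits up to 7 mm left or right of centre, different on each stove, so feel for the stop. Left stop, centre at y = +23 to +37 mm: shut; right stop, -23 to -37 mm: open.
- right_rod (a point): Point on the axis of the door's rod, 52 mm in front of the plate. The rod is steel, 12 mm thick, level, sticks 65 mm (plus its round end) out of the plate towards the robot, axis 45 mm above the concrete; it moves with the door.
- right_front (a point): Point fixed on that stove: middle of the air box's front face, 36 mm above the concrete.
- pot: Tall aluminium pot, 160 mm high, 208 mm across the rim, with a loose lid; stands on one of the stoves. Origin: centre of its underside (200 mm above the concrete).
- lid: Loose aluminium lid on the tall pot, 210 mm across, knob on top. Origin: centre of the flange's underside.
- pan: Low open aluminium pan, 45 mm high, 216 mm across the rim; stands on the other stove. Origin: centre of its underside.
- plate: Bystander: red plastic plate, 200 mm across, origin under its centre.
- ladle: Bystander: steel ladle, 325 mm long, lying; origin under its bowl, handle along +x.
- jar: Bystander: glass jar with a steel press-button lid, 62 mm across, 100 mm high, origin under its centre.
- tin: Bystander: steel tin, 60 mm across, 80 mm high, origin under its centre.
- mug: Bystander: white mug, 76 mm across, 85 mm high, origin under its centre.
- matchbox: Bystander: cardboard box 70 x 45 x 20 mm, origin under its centre.
There are look-alikes about, which are no part of the job. Leave any yellow look-alike of the pan alone. Leave any turquoise look-alike of the pot alone.

How it is judged:
By the outcome, as a careful person would: the job done as asked, in the order asked, and still so for the second after the job is handed in, with the robot touching nothing.
It also fails if it takes over 56 s, if anything falls off the work surface, if the arm or the gripper's body presses on something with over 40 N, if the wrist force passes 120 N, or if a joint passes its speed limit or range.

## Working session

There is one attempt and no reset: what is moved stays moved. The work goes in short steps, each a Python script; the robot and the scene stay as the last script left them, time stands still between calls to the robot, and variables do not carry over. Pictures are saved under pics/ and viewed, at most 10 in all, crops included, and the job is handed in when it is done.

```bash
ls; mkdir -p pics; python3 - <<'E'
from workcell import *
import cv2,numpy as np
for n in ["scene","side"]:
    im=get_image(n); cv2.imwrite(f"pics/{n}0.png",im["color"][:,:,::-1]); print(n,im["mtx"].tolist(),im["k1"],np.round(im["pose"],4).tolist())
    np.savez(f"{n}0.npz",**{k:im[k] for k in("color","mtx","k1","pose")})
a=[cv2.imread(f"pics/{n}0.png") for n in("scene","side")]
o=get_obs();print(o)
E
```

```text
pics
scene [[378.32001952234447, 0.0, 252.21359876990482], [0.0, 378.32001952234447, 200.8002408160436], [0.0, 0.0, 1.0]] -0.12061489071632028 [[-0.8928, -0.431, 0.1309, 0.7497], [0.4505, -0.8527, 0.2645, 0.3773], [-0.0024, 0.2952, 0.9554, 1.6244], [0.0, 0.0, 0.0, 1.0]]
side [[398.76588370634437, 0.0, 254.00278686933146], [0.0, 398.76588370634437, 192.11299294273567], [0.0, 0.0, 1.0]] -0.026029746384326036 [[0.8972, 0.2058, -0.3906, 0.0382], [-0.4409, 0.4645, -0.768, -1.0125], [0.0234, 0.8613, 0.5075, 0.8665], [0.0, 0.0, 0.0, 1.0]]
{'time_s': 0.1, 'joint_pos': array([-1.35887458,  0.384146  ,  0.01639065,  1.37103804, -0.00631384,
        1.38821057, -0.04651276]), 'qvel': array([-8.29032220e-05, -7.92181830e-04,  4.77406408e-04, -4.03533243e-03,
       -2.02651837e-03, -7.01246800e-05, -8.91529062e-04]), 'effort': array([ 4.83660042e-03, -6.29133654e+01,  8.48495532e-01, -3.72758210e+01,
        1.68000738e-02,  1.04103901e-02, -1.42824717e-05]), 'tool_pos': array([0.16945435, 0.60111921, 0.23038901]), 'tool_rot': array([[-9.62482738e-01,  2.71342529e-01, -4.59177440e-04],
       [ 2.71342917e-01,  9.62481251e-01, -1.69174935e-03],
       [-1.70938698e-05, -1.75287409e-03, -9.99998464e-01]]), 'contact_force': array([-0.74998446,  0.07430015,  0.73988149]), 'ft_torque': array([0.01582476, 0.00707391, 0.01806552]), 'finger_force': 0.0, 'width': 0.08561934294917456}
```

View pics/scene0.png

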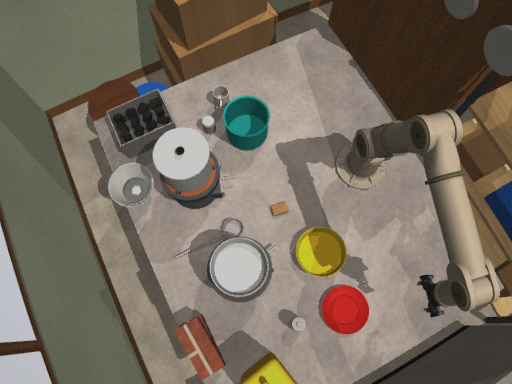

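View pics/side0.png

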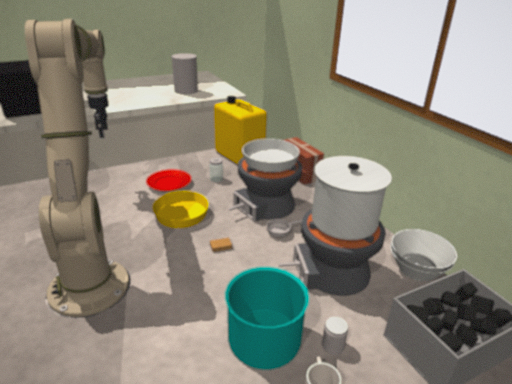

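Scene view: tall lidded aluminium pot at (182,155) stands on the right (-y) stove. The low aluminium pan at (240,267) stands on the left stove. The turquoise pot (247,122) and the yellow pan (321,251) are look-alikes and stay alone. So I open the right door and then shut the left one. One enlarged crop of each stove next, to confirm this and find the rods.

```bash
cat > h.py <<'E'
import numpy as np,cv2
def load(n): return dict(np.load(n+".npz"))
def ray(im,u,v):
    K=im["mtx"];d=np.array([(u-K[0,2])/K[0,0],(v-K[1,2])/K[1,1]]);s=d.copy()
    for _ in range(20): s=d/(1+float(im["k1"])*(s@s))
    P=im["pose"];return P[:3,3],P[:3,:3]@np.array([s[0],-s[1],-1])
def onz(im,u,v,z):
    o,d=ray(im,u,v);return o+d*(z-o[2])/d[2]
def proj(im,p):
    P=im["pose"];c=P[:3,:3].T@(np.array(p)-P[:3,3]);s=np.array([c[0],-c[1]])/-c[2]
    s=s*(1+float(im["k1"])*(s@s));return im["mtx"][:2,:2]@s+im["mtx"][:2,2]
E
python3 - <<'E'
from h import *
s=load("side0");c=load("scene0")
I=s["color"][:,:,::-1];J=c["color"][:,:,::-1]
f=lambda I,x,y:cv2.resize(I[y:y+75,x:x+100],None,fx=4,fy=4,interpolation=cv2.INTER_CUBIC)
cv2.imwrite("pics/crop1.png",np.vstack([np.hstack([f(I,220,165),f(I,275,220)]),np.hstack([f(J,200,220),f(J,150,135)])]))
for n,u,v,z in[("pan rim",240,267,.245),("lid",182,155,.36),("potbase turq",247,122,0),("yel",321,251,0),("plate",345,310,0),("matchbox",279,209,.02),("jar",298,324,.1),("ladle bowl",232,227,0),("ladle end",175,257,0)]:
    print(n,onz(c,u,v,z).round(3))
E
```

```text
pan rim [0.714 0.2   0.245]
lid [ 0.727 -0.245  0.36 ]
potbase turq [ 0.37  -0.439  0.   ]
yel [0.363 0.266 0.   ]
plate [0.396 0.531 0.   ]
matchbox [0.441 0.02  0.02 ]
jar [0.608 0.483 0.1  ]
ladle bowl [ 0.661 -0.005  0.   ]
ladle end [0.94  0.004 0.   ]
```

View pics/crop1.png

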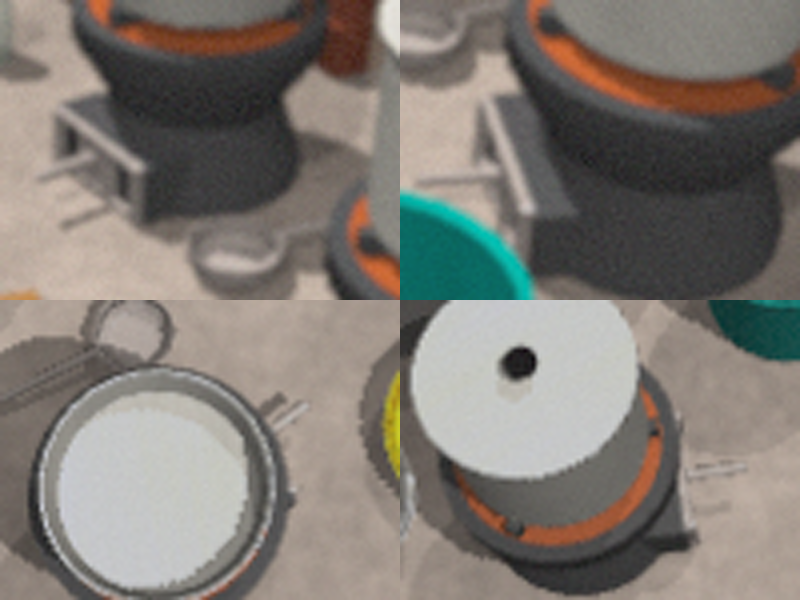

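The crops confirm it: the tall lidded aluminium pot is on the right stove and the low aluminium pan on the left. Rod tips are at scene (276.7,246.3) for the left stove and (236.2,176.7) for the right. In the side view they are at (229.5,209.7) left and (279.5,265.2) right.

```bash
python3 - <<'E'
from h import *
s=load("side0");c=load("scene0")
def tri(a,b):
    (o1,d1),(o2,d2)=ray(c,*a),ray(s,*b)
    t=np.linalg.lstsq(np.c_[d1,-d2],o2-o1,rcond=None)[0];p,q=o1+t[0]*d1,o2+t[1]*d2
    return ((p+q)/2).round(3),np.linalg.norm(p-q).round(4)
for n,a,b,ra,rb,e1,e2 in[("L",(276.7,246.3),(229.5,209.7),(268.7,252),(244.5,205),(234.5,191.7),(256.7,206.2)),("R",(236.2,176.7),(279.5,265.2),(222.5,177.5),(297.5,264.2),(295.7,244.2),(306.2,272))]:
    print(n,"tri",tri(a,b),"tip",onz(c,*a,.045).round(3),onz(s,*b,.045).round(3))
    r1,r2=onz(c,*ra,.045),onz(s,*rb,.045);t1,t2=onz(c,*a,.045),onz(s,*b,.045)
    ang=lambda p,q:np.degrees(np.arctan2(q[1]-p[1],q[0]-p[0])).round(1)
    print(" root",r1.round(3),r2.round(3),"yaw from rods",ang(t1,r1),ang(t2,r2))
    p,q=onz(s,*e1,.066),onz(s,*e2,.066);print(" box top edge",p.round(3),q.round(3),np.linalg.norm(p-q).round(3),"yaw",ang(q,p)-90)
# bowl circle fits etc
from workcell import ik
for x,y in[(.55,.2),(.58,-.2)]:
    for ps in(0,):
        a=np.radians(15)
        for sg in(1,-1):
            z=np.array([np.sin(a),0,-np.cos(a)]);y_=np.array([0,sg,0.]);print(x,y,sg,ik([x,y,.04],np.c_[np.cross(y_,z),y_,z]),ik([x,y,.15],np.c_[np.cross(y_,z),y_,z]))
E
```

```text
L tri (array([0.532, 0.164, 0.036]), np.float64(0.0037)) tip [0.532 0.166 0.045] [0.529 0.151 0.045]
 root [0.573 0.172 0.045] [0.594 0.158 0.045] yaw from rods 8.6 6.0
 box top edge [0.585 0.233 0.066] [0.618 0.102 0.066] 0.135 yaw 14.0
R tri (array([ 0.547, -0.196,  0.039]), np.float64(0.0044)) tip [ 0.546 -0.193  0.045] [ 0.546 -0.203  0.045]
 root [ 0.603 -0.217  0.045] [ 0.599 -0.222  0.045] yaw from rods -23.3 -20.0
 box top edge [ 0.631 -0.156  0.066] [ 0.59  -0.283  0.066] 0.134 yaw -17.900000000000006
0.55 0.2 1 [-0.7404131   0.33057135  0.30795194  1.95842905  0.02807033  0.6318344
  1.09025798] [-0.80357647  0.18524634  0.36786905  1.85555636  0.06031552  0.8773692
  1.08838602]
0.55 0.2 -1 [-0.95519688  0.36092145  0.5653109   1.96729187 -0.1346984   0.63068152
 -1.91372417] [-0.93506949  0.193177    0.51816769  1.86077821  0.01873702  0.87450428
 -2.01743812]
0.58 -0.2 1 [-0.26667835  0.45874332  0.7364094   1.90069191 -0.61885475  0.73056144
  2.38478411] [-0.40241212  0.3224566   0.88693537  1.80184873 -0.44874381  0.93208506
  2.23394402]
0.58 -0.2 -1 [-0.35856975  0.50303198  0.86334114  1.90397571 -0.71769127  0.76671428
 -0.68095523] [-0.52303944  0.38460946  1.06217076  1.80545228 -0.55730275  0.96607769
 -0.82175556]
```

```bash
cat >> h.py <<'E'
def rot(yaw,lean,sg=1):
    y,a=np.radians(yaw),np.radians(lean)
    z=np.array([np.sin(a)*np.cos(y),np.sin(a)*np.sin(y),-np.cos(a)]);yy=sg*np.array([-np.sin(y),np.cos(y),0])
    return np.c_[np.cross(yy,z),yy,z]
def wrist(name):
    from workcell import get_obs,get_image
    o=get_obs();im=get_image("wrist");T=np.eye(4);T[:3,:3]=o["tool_rot"];T[:3,3]=o["tool_pos"]
    d=dict(color=im["color"],mtx=im["mtx"],k1=im["k1"],pose=T@im["hand_eye"],he=im["hand_eye"]);np.savez(name+".npz",**d)
    cv2.imwrite(f"pics/{name}.png",im["color"][:,:,::-1]);return d
E
python3 - <<'E'
from workcell import *
from h import *
move_gripper(0.0)
move_pose([.47,.14,.25],rot(10,15))
d=wrist("wL");print(d["he"].round(3).tolist())
print(get_obs()["time_s"],get_obs()["joint_pos"].round(2))
move_pose([.47,-.16,.25],rot(-20,15))
wrist("wR");o=get_obs();print(o["time_s"],o["joint_pos"].round(2),o["width"],o["contact_force"])
cv2.imwrite("pics/wLR.png",cv2.resize(np.hstack([cv2.imread("pics/wL.png"),cv2.imread("pics/wR.png")]),(800,300)))
E
```

```text
[[0.001, 0.945, 0.326, 0.084], [1.0, -0.001, 0.001, 0.0], [0.001, 0.326, -0.945, -0.144], [0.0, 0.0, 0.0, 1.0]]
2.9 [-0.87 -0.15  0.43  1.94  0.15  1.09  1.25]
4.0917 [-0.65 -0.21  0.79  1.94  0.22  1.1   1.29] -0.000250468702421012 [ 0.1772331  -0.28288155 -0.06081659]
```

View pics/wLR.png

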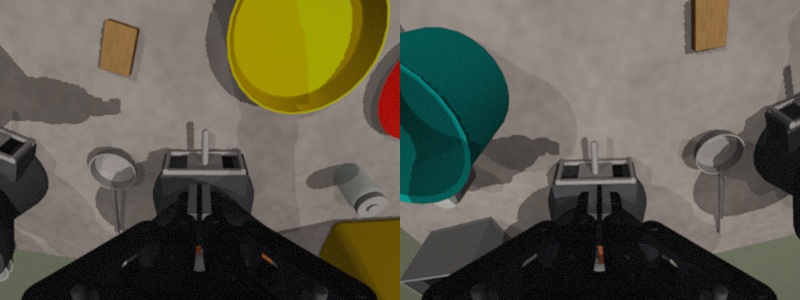

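Left: rod tip at about (206,131) display pixels, with the air box front top edge from (165,152) to (245,152). Right: rod tip at about (594,143), edge from (557,160) to (633,160). I'll enlarge both to get exact corners.

```bash
python3 - <<'E'
from h import *
I=[load(n)["color"][150:270,195:325,::-1] for n in("wL","wR")]
cv2.imwrite("pics/c2.png",np.hstack([cv2.resize(i,(390,360),interpolation=cv2.INTER_CUBIC) for i in I]))
E
```

```text
(no output)
```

View pics/c2.png

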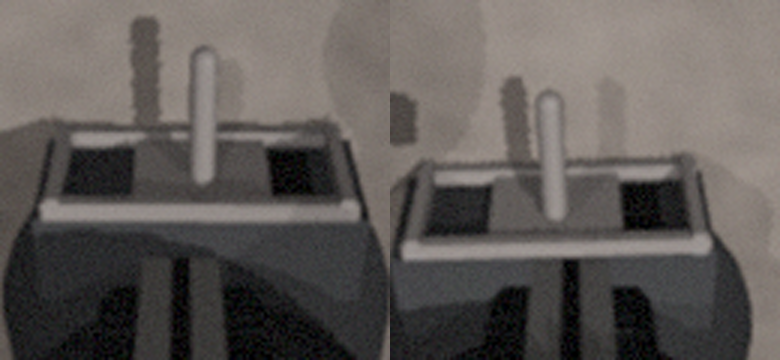

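```bash
python3 - <<'E'
from h import *
for n,tip,base,e1,e2 in[("wL",(204,60),(203,183),(42,201),(358,201)),("wR",(159,103),(166,218),(14,240),(322,236))]:
    d=load(n);P=lambda p,z:onz(d,195+p[0]/3,150+p[1]/3,z)
    t,b,a,c=P(tip,.045),P(base,.045),P(e1,.066),P(e2,.066)
    ang=lambda p,q:np.degrees(np.arctan2(q[1]-p[1],q[0]-p[0])).round(1)
    print(n,"tip",t.round(4),"base",b.round(4),np.linalg.norm(b-t).round(4),"rod yaw",ang(t,b),"edge",a.round(4),c.round(4),np.linalg.norm(a-c).round(4),"mid",((a+c)/2).round(4),"yaw",ang(a,c)-90)
E
```

```text
wL tip [0.5362 0.1631 0.045 ] base [0.6005 0.1751 0.045 ] 0.0653 rod yaw 10.6 edge [0.6067 0.1041 0.066 ] [0.5823 0.2403 0.066 ] 0.1383 mid [0.5945 0.1722 0.066 ] yaw 10.099999999999994
wR tip [ 0.5528 -0.1975  0.045 ] base [ 0.6147 -0.2172  0.045 ] 0.065 rod yaw -17.6 edge [ 0.5872 -0.2801  0.066 ] [ 0.6318 -0.1483  0.066 ] 0.1392 mid [ 0.6095 -0.2142  0.066 ] yaw -18.700000000000003
```

```bash
cat >> h.py <<'E'
def push(base,yaw,sy,travel=.08,back=.044,ztcp=.02):
    """push door along sy*stove y until firm on its stop"""
    from workcell import get_obs,move_pose,line_to,wait
    R=rot(yaw,15);y=np.radians(yaw);X=np.array([np.cos(y),np.sin(y),0]);Y=sy*np.array([-np.sin(y),np.cos(y),0])
    p=np.array([base[0],base[1],ztcp])-back*X-.037*Y
    move_pose(p+[0,0,.16],R);line_to(p,R,feed=.12);wait(.3)
    f0=np.mean([get_obs()["contact_force"]for _ in range(3)],axis=0)
    s,log,hold=0.,[],0
    while s<.037+travel:
        s+=.0025 if s<.026 else (.001 if hold or s>.045 else .0015)
        line_to(p+s*Y,R,feed=.05);o=get_obs();f=-(o["contact_force"]-f0)@Y
        log.append((round(s*1e3,1),round((o["tool_pos"]-p)@Y*1e3,1),round(f,1)));hold=f>5.5
        if f>9: break
    wait(.3);o=get_obs();f=o["contact_force"]-f0
    print(log);print("hold f",f.round(1),"tool",o["tool_pos"].round(4),"t",o["time_s"])
    return p,s,Y,R
E
python3 - <<'E'
from workcell import *
from h import *
import pickle
r=push([.6147,-.2172],-18.2,-1,travel=.05)
pickle.dump(r,open("r.pkl","wb"))
E
```

```text
[(2.5, np.float64(2.8), np.float64(-1.7)), (5.0, np.float64(5.3), np.float64(-0.7)), (7.5, np.float64(7.8), np.float64(-1.9)), (10.0, np.float64(10.3), np.float64(-1.2)), (12.5, np.float64(12.8), np.float64(-1.0)), (15.0, np.float64(15.3), np.float64(-1.0)), (17.5, np.float64(17.7), np.float64(-1.7)), (20.0, np.float64(19.7), np.float64(0.9)), (22.5, np.float64(22.4), np.float64(1.3)), (25.0, np.float64(25.3), np.float64(1.9)), (27.5, np.float64(27.9), np.float64(0.6)), (29.0, np.float64(29.2), np.float64(0.9)), (30.5, np.float64(30.6), np.float64(0.8)), (32.0, np.float64(32.2), np.float64(1.4)), (33.5, np.float64(33.7), np.float64(1.1)), (35.0, np.float64(35.2), np.float64(0.7)), (36.5, np.float64(36.7), np.float64(0.9)), (38.0, np.float64(38.2), np.float64(1.2)), (39.5, np.float64(39.7), np.float64(1.0)), (41.0, np.float64(41.2), np.float64(2.0)), (42.5, np.float64(42.7), np.float64(1.2)), (44.0, np.float64(44.3), np.float64(1.4)), (45.5, np.float64(45.7), np.float64(1.5)), (46.5, np.float64(46.6), np.float64(1.3)), (47.5, np.float64(47.7), np.float64(2.0)), (48.5, np.float64(47.7), np.float64(3.0)), (49.5, np.float64(47.8), np.float64(5.8)), (50.5, np.float64(47.9), np.float64(9.0)), (51.5, np.float64(48.0), np.float64(9.8))]
hold f [2.9 9.8 1.2] tool [ 0.5695 -0.2138  0.0199] t 14.0917
```

Right door: contact at 19 mm, then a hard stop at 47.7 mm holding about 10 N with no creep. Next I retreat, check by wrist camera, then do the left door.

```bash
python3 - <<'E'
from workcell import *
from h import *
import pickle
p,s,Y,R=pickle.load(open("r.pkl","rb"))
line_to(p+(s-.025)*Y,R,feed=.1);line_to(p+(s-.025)*Y+[0,0,.2],R,feed=.2)
move_pose([.47,-.16,.25],rot(-20,15));wait(.2);wrist("wR2");print(get_obs()["time_s"])
I=[load(n)["color"][150:270,195:325,::-1] for n in("wR","wR2")]
cv2.imwrite("pics/c3.png",np.hstack([cv2.resize(i,(390,360),interpolation=cv2.INTER_CUBIC) for i in I]))
E
```

```text
16.4667
```

View pics/c3.png

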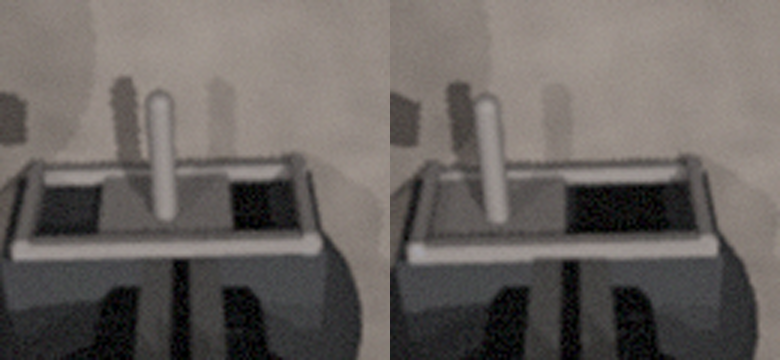

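The plate now sits at the -y end of the frame (edge at 430 against 490 before). The frame's front edge looks about 7 zoomed pixels off, so I'm checking whether that is camera pose or stove movement.

```bash
python3 - <<'E'
from h import *
a,b=load("wR"),load("wR2")
print(a["pose"][:3,3].round(4),b["pose"][:3,3].round(4))
ga,gb=[cv2.cvtColor(x["color"],cv2.COLOR_RGB2GRAY) for x in(a,b)]
# track features on ground & box
for nm,(u0,u1,v0,v1) in {"box":(195,305,225,245),"boxL":(190,225,200,250),"boxR":(280,312,200,250),"ladle":(370,440,160,230),"matchbox":(365,430,0,65)}.items():
    t=ga[v0:v1,u0:u1];lo=[max(v0-15,0),u0-20]
    r=cv2.matchTemplate(gb[lo[0]:v1+15,lo[1]:u1+20],t,cv2.TM_CCOEFF_NORMED);_,m,_,l=cv2.minMaxLoc(r)
    du,dv=l[0]+lo[1]-u0,l[1]+lo[0]-v0
    z=.066 if"box"in nm and nm!="matchbox" else .01
    c=((u0+u1)/2,(v0+v1)/2);print(nm,du,dv,round(m,3),"world shift",((onz(b,c[0]+du,c[1]+dv,z)-onz(a,*c,z))*1e3).round(1))
s=load("side0")
E
```

```text
[ 0.3591 -0.1179  0.3673] [ 0.3592 -0.1194  0.3666]
box 2 1 0.901 world shift [ 0.7 -0.3  0. ]
boxL 2 1 0.742 world shift [ 0.6 -0.2  0. ]
boxR 2 1 0.981 world shift [ 0.8 -0.4  0. ]
ladle 2 0 0.986 world shift [-0.5 -0.5  0. ]
matchbox 2 0 0.987 world shift [ 0.2 -0.3  0. ]
```

The stove did not move: the shift is under 1 mm, the same as the background. Now the left door.

```bash
python3 - <<'E'
from workcell import *
from h import *
move_pose([.47,.12,.22],rot(10.3,15))
p,s,Y,R=push([.6005,.1751],10.3,1,travel=.05)
line_to(p+(s-.025)*Y,R,feed=.1);line_to(p+(s-.025)*Y+[0,0,.2],R,feed=.2)
move_pose([.47,.14,.25],rot(10,15));wait(.2);b=wrist("wL2");a=load("wL");print(get_obs()["time_s"])
ga,gb=[cv2.cvtColor(x["color"],cv2.COLOR_RGB2GRAY) for x in(a,b)]
for nm,(u0,u1,v0,v1),z in [("boxL",(195,235,190,240),.066),("boxR",(290,325,190,240),.066),("ladle",(105,180,180,245),.01),("matchbox",(120,185,15,105),.01)]:
    r=cv2.matchTemplate(gb[v0-15:v1+15,u0-20:u1+20],ga[v0:v1,u0:u1],cv2.TM_CCOEFF_NORMED);_,m,_,l=cv2.minMaxLoc(r)
    du,dv=l[0]-20,l[1]-15;c=((u0+u1)/2,(v0+v1)/2);print(nm,du,dv,round(m,3),((onz(b,c[0]+du,c[1]+dv,z)-onz(a,*c,z))*1e3).round(1))
I=[x["color"][150:270,195:325,::-1] for x in(a,b)];S=get_image("scene")["color"][:,:,::-1]
cv2.imwrite("pics/c4.png",np.vstack([np.hstack([cv2.resize(i,(325,300),interpolation=cv2.INTER_CUBIC) for i in I]),np.hstack([cv2.resize(x,(325,244)) for x in(cv2.imread("pics/scene0.png"),S)])]))
E
```

```text
[(2.5, np.float64(2.9), np.float64(0.6)), (5.0, np.float64(5.3), np.float64(1.4)), (7.5, np.float64(7.8), np.float64(1.5)), (10.0, np.float64(10.3), np.float64(1.7)), (12.5, np.float64(12.7), np.float64(1.7)), (15.0, np.float64(15.3), np.float64(0.6)), (17.5, np.float64(17.4), np.float64(1.5)), (20.0, np.float64(19.9), np.float64(3.5)), (22.5, np.float64(22.7), np.float64(3.5)), (25.0, np.float64(25.4), np.float64(2.8)), (27.5, np.float64(27.9), np.float64(2.5)), (29.0, np.float64(29.2), np.float64(2.8)), (30.5, np.float64(30.6), np.float64(2.7)), (32.0, np.float64(32.2), np.float64(3.8)), (33.5, np.float64(33.7), np.float64(3.6)), (35.0, np.float64(35.2), np.float64(3.0)), (36.5, np.float64(36.7), np.float64(4.1)), (38.0, np.float64(38.2), np.float64(3.4)), (39.5, np.float64(39.7), np.float64(4.1)), (41.0, np.float64(41.2), np.float64(3.9)), (42.5, np.float64(42.7), np.float64(3.9)), (44.0, np.float64(44.2), np.float64(3.0)), (45.5, np.float64(45.4), np.float64(4.1)), (46.5, np.float64(45.5), np.float64(6.7)), (47.5, np.float64(45.6), np.float64(9.0))]
hold f [ 3.6 -8.8  1.6] tool [0.5556 0.1757 0.0199] t 26.375
28.6417
boxL 1 1 0.98 [ 0.6 -0.2  0. ]
boxR 1 0 0.846 [-0.9 -0.8  0. ]
ladle 1 1 0.986 [ 0.6 -0.   0. ]
matchbox 1 0 0.975 [-0.5 -0.1  0. ]
```

View pics/c4.png

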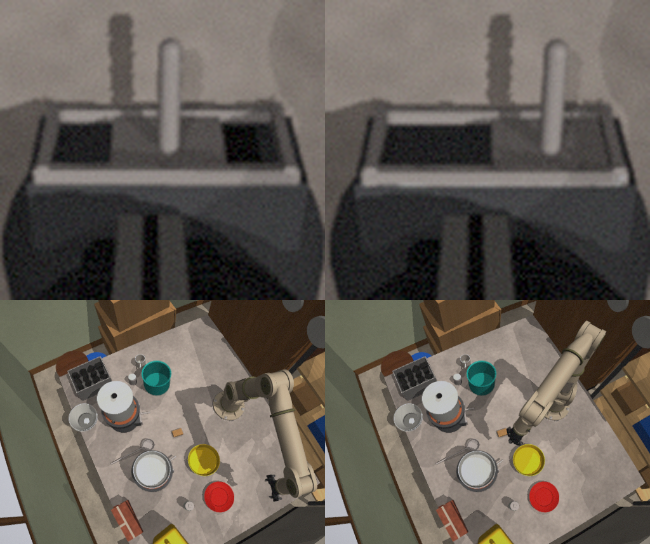

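The left door is against its stop, and the stove and everything else are unmoved. Allowing for the 1.3 N zero offset seen before contact, that press was only about 7.5 N. There is plenty of time, so I'll press once more with a better zero.

```bash
python3 - <<'E'
from workcell import *
from h import *
y=np.radians(10.3);R=rot(10.3,15);X=np.array([np.cos(y),np.sin(y),0]);Y=np.array([-np.sin(y),np.cos(y),0])
p=np.array([.6005,.1751,.02])-.044*X-.037*Y
q=p+.026*Y
move_pose(q+[0,0,.16],R);line_to(q,R,feed=.12);wait(.3)
L=[]
for _ in range(15): L.append(get_obs()["contact_force"]);wait(.04)
f0=np.mean(L,axis=0);print(f0.round(2),np.std(L,axis=0).round(2))
s=.026
for t in(.044,.0455,.0465,.0475,.048,.0485,.049,.0495,.05):
    line_to(p+t*Y,R,feed=.05);s=t
    L=[]
    for _ in range(4): wait(.03);L.append(get_obs()["contact_force"])
    f=-(np.mean(L,axis=0)-f0)@Y;print(t,f.round(1))
    if f>9.7:break
wait(.5)
line_to(p+(s-.025)*Y,R,feed=.1);line_to(p+(s-.025)*Y+[0,0,.2],R,feed=.2)
move_pose([.47,.14,.25],rot(10,15));wait(.2);b=wrist("wL3");a=load("wL2");print(get_obs()["time_s"])
print(cv2.absdiff(a["color"],b["color"])[150:270,195:325].mean(), a["pose"][:3,3]-b["pose"][:3,3])
ga,gb=[cv2.cvtColor(x["color"],cv2.COLOR_RGB2GRAY) for x in(a,b)]
r=cv2.matchTemplate(gb[150:255,185:335],ga[160:245,195:325],cv2.TM_CCOEFF_NORMED);print(cv2.minMaxLoc(r)[1::2])
E
```

```text
[-0.02 -0.26  0.05] [0.49 0.66 0.49]
0.044 0.3
0.0455 0.8
0.0465 5.3
0.0475 7.7
0.048 8.0
0.0485 9.6
0.049 10.9
37.3417
4.444529914529914 [ 8.93639098e-06 -4.12312909e-05 -3.85923039e-05]
(0.988666832447052, (10, 10))
```

Pressed at 10.9 N, with nothing shifted and the arm clear. Handing in.

```bash
python3 -c "
from workcell import *
print(close_job())"
```

```text
the job is handed in; nothing more can be done
None
```

The right stove's air door (tall lidded pot) was slid fully open first, then the left stove's (low pan) fully shut, each pressed against its stop with about 10 N; in the wrist and overhead pictures neither stove nor anything else moved, and I handed the job in at about 37 s.

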